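# Slide the specimen carriage round the bent rod to the loupe

## Robot

A 6-joint arm with a two-finger parallel gripper is mounted at the origin on a cart in front of the work surface, level with it; the furniture and walls round the work are solid. World frame = base frame: x ahead of the robot, y to its left, z up, the work surface at z = 0. Lengths are in mm, angles in rad, forces in N, time in s.
With the tool pointing down it reaches from about 350 to 775 mm from the base axis. Payload 7.3 kg.
Tool frame: the origin (TCP) lies at the very end of the fingers, on their centre line; the grasp point (between the pads) lies 19 mm behind it; x points along the fingers, y is the direction in which the jaws open and shut, and the axes are right-handed (so a half turn about x gives the same grasp; the last joint's range is limited). The gripper opens to 92 mm and grips with 3 to 60 N. Pads are 19 mm wide; open, the fingers measure 130 mm over their backs; the gripper's body (75 mm by 190 mm) begins 47 mm behind the grasp point.
Start: joints at [-0.146, 0.342, 1.524, -0, 1.275, -0.146], TCP at [525.022, 0.019, 192.541] pointing down, gripper open.
Joint ranges: [-2.53, 2.53], [-0.77, 2.02], [0.04, 2.7], [-1, 4.14], [0.28, 2.66], [-3.11, 3.11]. Speed limits (rad/s): [2.57, 2.57, 3.14, 3.14, 3.14, 3.14].

## Interface

Orientations are given as [roll, pitch, yaw] about the fixed x, y, z axes, in that order (R = Rz(yaw) Ry(pitch) Rx(roll)).
In Python, from plant import bot gives the robot as it stands.
- The arm moves only by the tool step_arm, never from a script. Its argument "targets" is a list that holds one entry, the list of rows, each a list of 4 numbers: the shift along the tool's x, y, z in m, then the turn about the tool's x in degrees. A call has exactly 5 rows; each row is the pose to reach, as a shift and turn from the pose measured when the call began, along the tool's axes at that moment; what a row does not reach only later rows make up. A row lasts 1/12 s, in which the tool goes at most 41.7 mm and 7.16 degrees, less where a joint would pass 70% of its speed; a pose out of reach is approached as far as the arm can. A call with a gripper value outside its range is refused whole. "jaw" is the closure, from 0 (fully open) to 1 (shut), set as the call begins (left out, the last holds). The fingers move at their own pace and stop on an object; the grip force is fixed at half the most. Time passes only in rows, so rows that repeat a pose let the fingers close, or fill a call up. It gives the time, the measured TCP pose, the force and the opening at its end, in the units of the state.
- bot.get_obs(): the state, without advancing time (a new reading comes with each control period).
- bot.capture(name): name is "scene" or "side" or "wrist"; returns a dict with "color" (400x640x3 uint8, red, green, blue), "depth" (400x640 float32, mm along the optical axis (not along the pixel's ray), 0 where there is no reading), "fov_y" (degrees; the focal length in pixels is half the picture's height over the tangent of half this angle, whatever the lens; pixels are square), "cx", "cy" (the principal point, pixels), "dist_coeffs" ([k1, k2, p1, p2, k3] as OpenCV has them; the pictures are not rectified), "rvec" (rotation vector, rad) and "tvec" (3), from world to camera coordinates, as OpenCV has them. Camera axes: x right, y down, z forward; pixel columns grow to the right and rows downward; lengths in mm; the calibration is good to about 2 mm. A picture is of the moment at which its call begins.
- bot.close_job(): hands the job in, once; it reports no verdict.
The state is a dict: "time": time; "joint_positions": joint angles; "dq": joint speeds; "tau": joint torques, N m; "tool_pos": TCP position; "tcp_rot": TCP orientation; "contact_force": force on the tool from outside, world axes, zero at the start; "moment": the same for the moment, N m; "grip_width": finger opening in mm.
Only numpy, scipy, OpenCV 4.12 (cv2) and the standard library are available. Lean on these libraries where they do the work, as an engineer would, in place of code of your own. Each camera call takes 0.05 s, during which the arm holds its last target. There are 200 camera calls.

## Task

The bored specimen carriage sits in the middle of a bent guide rod. Slide it along the rod, turning it with the bend, to the end where the small black stand loupe stands (not the end with the round tin), right up against the end block, and let go. Leave the loupe where it is.

Things in the scene. Friction and masses are not known exactly. Their poses are not given: they have to be found in the camera images.
- carriage_grip (a point): Centre of the black grip fin on the carriage, 75 mm above the bench; fin 14 mm thick (x), 28 long along the rod (y), 34 high. Under it a grey block 40 x 28 mm, top 58 mm above the bench, slides on the plate; its 23 mm bore runs along y over the rod (6 mm play, turns about 20 degrees). At +x a low cup with a specimen. 0.27 kg, slides easily. Axes start parallel to the rail's.
- rail: Fixed plate 170x330x10 mm with a level 10 mm steel rod, axis 34 mm up. Origin on the bench under the rod's middle. Rod in this frame (mm): straight at x=0 from y=-30 to 30; each side then bends 60 degrees towards -x (the robot), radius 90, centres x=-90, y=+30 and -30; then 55 straight to the middle of an end block (16 along the rod, 50 high) at x=-93, y=+135 or -135.
- left_home (a point): Where the fin's centre is when the carriage touches the end block at the rail's +y (left) end, 22 mm short of the block's middle: x=-73.5, y=124.4, z=75 mm in the rail's frame; the carriage is then turned +60 degrees about the vertical from the rail's axes. The right end mirrors it: y=-124.4 mm, turned -60 degrees. This point's own axes are the rail's.
- loupe: Small black stand loupe, a round barrel 39 mm across and 24 mm high, loose, on a round pad of the plate (10 mm high) about 55 mm beyond one of the two end blocks (either, at rail y about +163 or -163 mm); origin at the centre of its underside. A white and yellow round tin, 60 mm across and 24 mm high, stands beyond the other end block.
There are look-alikes about, which are no part of the job. There is more than one size of the loupe; the one meant has the size given above.

How it is judged:
By the outcome, as a careful person would: the job done as asked, in the order asked, and still so for the second after the job is handed in, with the robot touching nothing.
It also fails if it takes over 38 s, if anything falls off the work surface, if the arm or the gripper's body presses on something with over 40 N, if the wrist force passes 120 N, or if a joint passes its speed limit or range.

## Working session

There is one attempt and no reset: what is moved stays moved. The work goes in short steps, Python scripts to look and compute and a tool call to move; the robot and the scene stay as the last step left them, time stands still between calls to the robot, and variables do not carry over. Pictures are saved under pics/ and viewed, about 8 in all and at most 12, crops included, and the job is handed in when it is done.

Besides the shell and the picture viewer there is one more tool, called as name(argument=value, ...), one argument or row to a line, values as JSON. step_arm: Moves the arm, as the interface text tells. Its arguments: {"type":"object","properties":{"targets":{"type":"array","items":{"type":"array","items":{"type":"array","items":{"type":"number"}}}},"jaw":{"type":"number"}},"required":["targets"]}

```bash
mkdir -p pics; ls
cat > h.py <<'E'
import numpy as np, cv2
from plant import bot
def cap(n,save=None):
    c=bot.capture(n)
    f=200/np.tan(np.radians(c["fov_y"])/2)
    c["K"]=np.array([[f,0,c["cx"]],[0,f,c["cy"]],[0,0,1]]);c["R"]=cv2.Rodrigues(np.array(c["rvec"],float))[0]
    c["t"]=np.array(c["tvec"],float).ravel();c["d"]=np.array(c["dist_coeffs"],float)
    if save: cv2.imwrite(f"pics/{save}.png",c["color"][:,:,::-1])
    return c
def ray(c,uv):
    p=cv2.undistortPoints(np.array(uv,float).reshape(-1,1,2),c["K"],c["d"]).reshape(-1,2)
    d=np.c_[p,np.ones(len(p))]
    return -c["R"].T@c["t"], d@c["R"], d
def onplane(c,uv,z):
    o,w,_=ray(c,uv); return o+w*((z-o[2])/w[:,2])[:,None]
def bydepth(c):
    v,u=np.mgrid[:400,:640]
    _,_,d=ray(c,np.c_[u.ravel(),v.ravel()])
    P=d*c["depth"].reshape(-1,1)
    return ((P-c["t"])@c["R"]).reshape(400,640,3)
def proj(c,P):
    return cv2.projectPoints(np.array(P,float).reshape(-1,1,3),c["R"],c["t"],c["K"],c["d"])[0].reshape(-1,2)
E
python3 - <<'E'
from h import *
print(bot.get_obs())
a=cap("scene","s1");b=cap("side","d1")
cv2.imwrite("pics/both.png",cv2.resize(np.vstack([a["color"],b["color"]])[:,:,::-1],(480,600),interpolation=cv2.INTER_AREA))
for c in(a,b): print(-c["R"].T@c["t"],c["fov_y"],(c["depth"]>0).mean())
E
```

```text
pics
{'time': 0.0, 'joint_positions': array([-1.46002699e-01,  3.42713425e-01,  1.52500146e+00, -2.23193735e-05,
        1.27541020e+00, -1.46030074e-01]), 'dq': array([ 0.00042793,  0.00034383,  0.00070808, -0.00071822,  0.00026151,
       -0.00018598]), 'tau': array([ 7.61924657e-04, -4.31245601e+01, -2.44219762e+01,  7.17750052e-02,
        5.59406646e-02, -1.04314388e-04]), 'tool_pos': array([5.24543115e+02, 8.04232036e-02, 1.91855266e+02]), 'tcp_rot': array([-1.70289989,  1.56926375,  3.00952298]), 'contact_force': array([0.01365375, 0.19907194, 0.19908889]), 'moment': array([-0.05588092, -0.03296872,  0.01760311]), 'grip_width': 92.08893198124186}
[-122.58900676 -379.59874231  675.81190683] 46.16996380538302 0.9959921875
[382.82906848 592.02278448 642.7304004 ] 55.72256100845009 0.99625390625
```

View pics/s1.png

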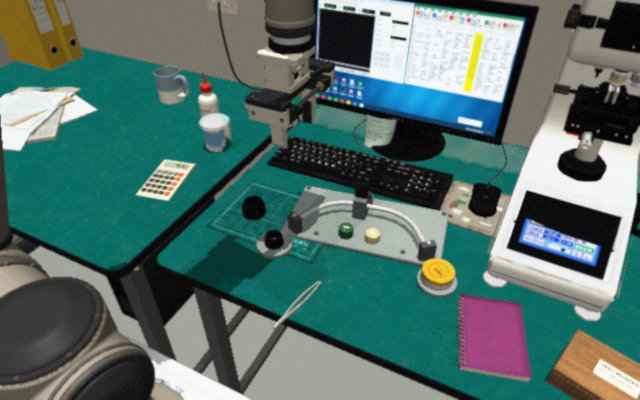

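The scene view shows the rail: carriage at (361,203), a left pad with a small black cylinder at (274,240), and a right pad with the yellow tin at (437,272). There is another black cylinder at (254,206) on the mat and one at (485,198). Next I'll take enlarged and wrist views.

Run:
```python
from h import *
a=cap("scene");b=cap("wrist","w1")
cv2.imwrite("pics/crop1.png",cv2.resize(a["color"][170:310,200:520,::-1],(800,350),interpolation=cv2.INTER_CUBIC))
print(-b["R"].T@b["t"])
P=bydepth(a)
for u,v in [(274,240),(254,206),(485,195),(274,234),(361,190),(295,216),(428,243)]: print(u,v,P[v,u].round())
for n,(u0,u1,v0,v1) in dict(small=(262,290,226,252),mat=(238,270,192,222),far=(468,505,182,216)).items():
    m=(a["color"][v0:v1,u0:u1].max(2)<60); Q=P[v0:v1,u0:u1][m]; print(n,m.sum(),np.percentile(Q,[3,50,97],axis=0).round())
d=cap("side","d1")
```

```text
[524.35608594  84.19007903 384.17481924]
274 240 [432.   3.  33.]
254 206 [533. 118.   2.]
485 195 [ 771. -339.   23.]
274 234 [458.  20.  20.]
361 190 [ 599. -110.   79.]
295 216 [496. -10.  50.]
428 243 [ 539. -274.   50.]
small 313 [[426.  -5.  10.]
 [440.  10.  24.]
 [460.  27.  34.]]
mat 485 [[488.  81.   5.]
 [505. 102.  22.]
 [533. 125.  36.]]
far 815 [[ 722. -366.    7.]
 [ 757. -340.   20.]
 [ 819. -313.   26.]]
```

View pics/crop1.png

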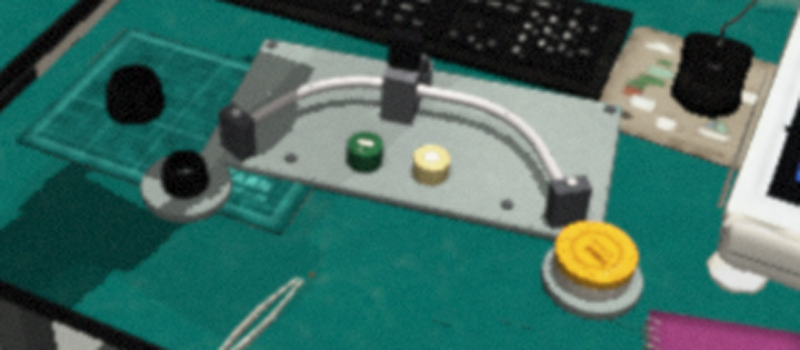

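View pics/w1.png

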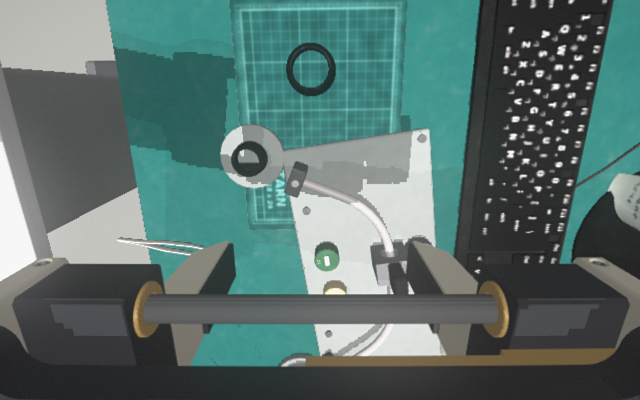

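View pics/d1.png

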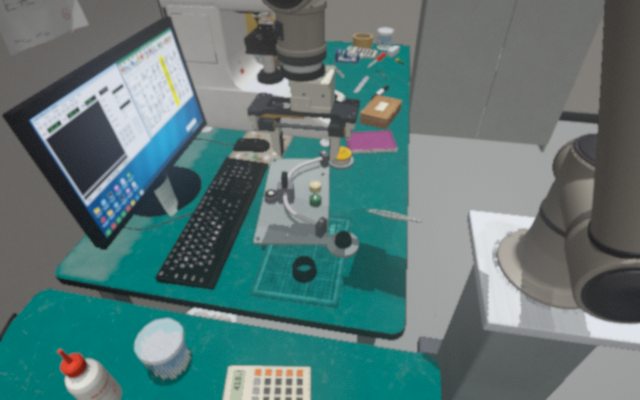

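Candidates for the loupe:
- Barrel on the left pad at scene (274,240), wrist (249,159): about 39 mm across, underside at 10 mm.
- Ring on the mat at scene (254,206), wrist (311,69): larger, and not on a pad.
- Black object at scene (485,198), behind on the pad with the photo: much larger, looks like the mouse.

Only the first fits the given size and sits on a plate pad, beyond the +y (left) end block. The tin is at the right end. So the target is left_home. Next I'll get the rail pose from the block tops and the rod.

Run:
```python
from h import *
from scipy.optimize import least_squares
C={n:cap(n) for n in("scene","side","wrist")}
def loc(P,g): 
    c,s=np.cos(g[2]),np.sin(g[2]); d=P[:,:2]-g[:2]; return np.c_[d[:,0]*c+d[:,1]*s,-d[:,0]*s+d[:,1]*c]
def dist(L):
    x,y=L[:,0],abs(L[:,1]); th=np.clip(np.arctan2(y-30,x+90),0,np.pi/3)
    arc=np.hypot(x+90-90*np.cos(th),y-30-90*np.sin(th))
    s=np.hypot(x,np.maximum(y-30,0))
    e=np.array([-45,30+77.94]);t=np.array([-np.sin(np.pi/3),.5])
    k=np.clip((L*[1,0])[:,0]*t[0]+y*t[1]-e@t,0,47)
    li=np.hypot(x-e[0]-k*t[0],y-e[1]-k*t[1])
    return np.minimum(np.minimum(arc,s),li)
allR=[]
for n,c in C.items():
    P=bydepth(c).reshape(-1,3); col=c["color"].reshape(-1,3).astype(int)
    ok=(P[:,0]>440)&(P[:,0]<660)&(P[:,1]>-310)&(P[:,1]<40)
    gray=(col.max(1)-col.min(1)<35)
    for nm,x,y in(("L",496,-12),("R",540,-275)):
        m=ok&(P[:,2]>46)&(P[:,2]<55)&(np.hypot(P[:,0]-x,P[:,1]-y)<28)
        if m.sum()>5: print(n,nm,m.sum(),(P[m].max(0)/2+P[m].min(0)/2).round(1),np.median(P[m],0).round(1))
    m=ok&gray&(P[:,2]>33)&(P[:,2]<42)
    R=P[m]; g0=np.array([609,-127,.16]); R=R[dist(loc(R,g0))<18]
    if len(R)<20: continue
    r=least_squares(lambda g:dist(loc(R,g)),g0,loss="soft_l1",f_scale=3); print(n,len(R),r.x,np.median(r.fun)); allR.append(R)
R=np.vstack(allR);r=least_squares(lambda g:dist(loc(R,g)),g0,loss="soft_l1",f_scale=3);print("all",r.x,np.degrees(r.x[2]))
g=r.x
np.save("rail.npy",g)
c,s=np.cos(g[2]),np.sin(g[2]);M=np.array([[c,-s],[s,c]])
for p in[(0,0),(-73.5,124.4),(-93,135),(-93,-135)]: print(p,(g[:2]+M@p).round(1))
for n,c in C.items():
    P=bydepth(c).reshape(-1,3); m=(np.hypot(*(P[:,:2]-g[:2]).T)<40)&(P[:,2]>84)&(P[:,2]<99)
    if m.sum()>5: print(n,"fin",m.sum(),np.percentile(P[m],[2,50,98],axis=0).round(1), loc(P[m],g).mean(0))
```

```text
scene L 83 [497.1  -6.2  49.7] [495.6  -7.6  48.8]
scene R 104 [ 538.4 -273.8   50.4] [ 537.2 -274.3   49.1]
scene 638 [ 6.06038835e+02 -1.26556860e+02  1.58627881e-01] 2.4442808406130707
side L 80 [497.8  -2.1  50.3] [497.5  -0.6  50.1]
side R 45 [ 539.8 -271.3   50.1] [ 538.8 -267.    49.7]
side 378 [ 6.07962693e+02 -1.18187445e+02  1.70297099e-01] 2.36478063310748
wrist L 421 [497.5  -4.2  50.5] [497.6  -3.3  50. ]
wrist 1522 [ 6.08340925e+02 -1.23588729e+02  1.45907323e-01] 2.341823160040422
all [ 6.07805794e+02 -1.23561027e+02  1.49827827e-01] 8.584502119562048
(0, 0) [ 607.8 -123.6]
(-73.5, 124.4) [516.6 -11.5]
(-93, 135) [495.7  -4. ]
(-93, -135) [ 536.  -270.9]
scene fin 79 [[ 599.6 -121.2   84.6]
 [ 604.2 -108.4   89.8]
 [ 612.9  -95.4   93. ]] [-0.65541839 15.58473896]
side fin 58 [[ 599.6 -116.7   84.7]
 [ 606.3 -100.4   91.3]
 [ 614.8  -89.2   93.5]] [ 1.95852907 21.69763597]
wrist fin 286 [[ 598.4 -110.7   84.9]
 [ 605.   -99.9   91.3]
 [ 613.   -92.1   92.9]] [ 0.91776917 23.13313883]
```

```bash
cat >> h.py <<'E'
from scipy.spatial.transform import Rotation as Ro
G=np.array([609,-124,np.radians(8.7)])
def toW(p): c,s=np.cos(G[2]),np.sin(G[2]); return G[:2]+np.array([[c,-s],[s,c]])@np.array(p)
def rod(s): # arclength -> rail xy, angle
    if s<=30: return np.array([0,s]),0.
    a=(s-30)/90
    if a<np.pi/3: return np.array([-90+90*np.cos(a),30+90*np.sin(a)]),a
    k=s-30-30*np.pi; return np.array([-45,107.94])+k*np.array([-np.sin(np.pi/3),.5]),np.pi/3
def rows(tg): # targets (x,y,z,yaw of jaw axis from world x, rad)
    o=bot.get_obs(); R=Ro.from_euler("xyz",o["tcp_rot"]).as_matrix(); p=np.array(o["tool_pos"])
    y=R[:,1]; y=y if y[0]>0 else -y; yaw=np.arctan2(y[1],y[0])
    print("t",o["time"],"tcp",p.round(1),"jawyaw",np.degrees(yaw).round(2),"toolx",R[:,0].round(3),"F",o["contact_force"].round(1),"w",round(o["grip_width"],1),"q6",o["joint_positions"][5].round(2))
    for t in tg: 
        print(((np.array(t[:3])-p)@R/1000).round(4).tolist(), round(-np.degrees(t[3]-yaw),1))
E
python3 - <<'E'
from h import *
w=toW((-2,17)); print(w)
rows([(*w,125,G[2])])
E
```

```text
[ 604.45157828 -107.49812556]
t 0.4 tcp [524.9   0.  192.4] jawyaw -0.0 toolx [-0.  0. -1.] F [-0.1  0.5 -0.1] w 92.2 q6 -0.15
[0.0674, 0.0795, 0.1075] -8.7
```

step_arm(
  targets=[
    [[0.014,0.016,0.022,-2],[0.028,0.032,0.044,-4],[0.042,0.048,0.066,-6],[0.055,0.064,0.088,-8],[0.067,0.08,0.108,-8.7]],
  ],
  jaw=0,
)

```text
time: 0.82
tool_pos: [605.4, -109.2, 124.5]
tcp_rot: [-1.781, 1.57, 3.085]
contact_force: [0.1, 0.1, -0.3]
grip_width: 92.0
```

Run:
```python
from h import *
c=cap("wrist","w2")
w=toW((0,17)); rows([(*w,63,G[2])])
P=bydepth(c).reshape(-1,3);m=(np.hypot(*(P[:,:2]-w).T)<24)&(P[:,2]>84)&(P[:,2]<97)
Q=P[m][:,:2].astype(np.float32);print(m.sum(),np.percentile(P[m],[2,50,98],axis=0).round(1),cv2.minAreaRect(Q))
```

```text
t 0.8667 tcp [ 606.7 -112.8  121.6] jawyaw 8.65 toolx [-0.002 -0.001 -1.   ] F [-0.3 -2.4 -2.7] w 91.6 q6 -0.46
[0.0586, 0.0007, -0.0057] -0.0
735 [[ 599.  -118.6   85.9]
 [ 606.4 -104.4   91.6]
 [ 613.9  -92.4   93.1]] ((606.8056640625, -105.73434448242188), (14.624916076660156, 27.647499084472656), 8.332571983337402)
```

View pics/w2.png

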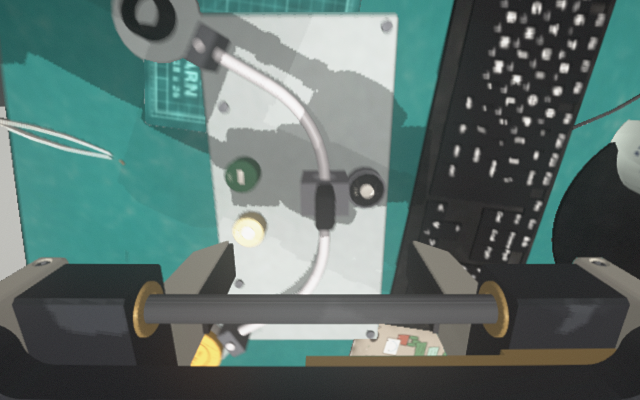

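Run:
```python
from h import *
c=cap("wrist");P=bydepth(c)
print(P[175:202:3,352:384:5,2].round())
rows([(606.8,-105.7,63,np.radians(8.5)),(606.8,-105.7,80,np.radians(8.5))])
```

```text
[[31. 33. 33. 34. 33. 32. 30.]
 [32. 35. 32. 33. 32. 33. 29.]
 [33. 33. 33. 34. 32. 32. 32.]
 [32. 33. 34. 33. 32. 34. 31.]
 [34. 33. 33. 34. 34. 33. 32.]
 [34. 34. 34. 34. 33. 33. 30.]
 [33. 33. 33. 33. 33. 34. 29.]
 [27. 34. 34. 33. 33. 33. 11.]
 [30. 32. 32. 34. 33. 29. 10.]]
t 0.9167 tcp [ 605.3 -110.8  122.4] jawyaw 8.55 toolx [-0.003  0.    -1.   ] F [0.8 0.5 0.2] w 91.6 q6 -0.45
[0.0594, 0.0025, -0.0047] 0.1
[0.0424, 0.0024, -0.0048] 0.1
```

step_arm(
  targets=[
    [[0.005,0.002,-0.005,0],[0.02,0.002,-0.005,0],[0.038,0.002,-0.005,0],[0.052,0.002,-0.005,0],[0.059,0.002,-0.005,0]],
  ],
)

```text
time: 1.33
tool_pos: [605.0, -103.8, 62.0]
tcp_rot: [-1.928, 1.565, 2.935]
contact_force: [-0.5, 0.4, -0.3]
grip_width: 91.7
```

Run:
```python
from h import *
rows([(606.8,-105.7,63,np.radians(8.5))])
```

```text
t 1.3333 tcp [ 605.  -103.8   62. ] jawyaw 8.6 toolx [-0.006  0.001 -1.   ] F [-0.5  0.4 -0.3] w 91.7 q6 -0.44
[-0.001, 0.0015, 0.0021] 0.1
```

Close the jaws on the fin, holding the pose.

step_arm(
  targets=[
    [[-0.001,0.0015,0.002,0],[-0.001,0.0015,0.002,0],[-0.001,0.0015,0.002,0],[-0.001,0.0015,0.002,0],[-0.001,0.0015,0.002,0]],
  ],
  jaw=1,
)

```text
time: 1.75
tool_pos: [607.3, -105.6, 64.0]
tcp_rot: [-1.899, 1.567, 2.963]
contact_force: [-0.2, 0.2, -0.2]
grip_width: 63.4
```

step_arm(
  targets=[
    [[0,0,0,0],[0,0,0,0],[0,0,0,0],[0,0,0,0],[0,0,0,0]],
  ],
)

```text
time: 2.17
tool_pos: [607.3, -105.7, 64.0]
tcp_rot: [-1.914, 1.567, 2.949]
contact_force: [-0.3, 0.3, 0.7]
grip_width: 29.8
```

Run:
```python
from h import *
def T(s):
    p,a=rod(s); return (*toW(p),63,G[2]+a)
print(toW((-73.5,124.4)))
rows([T(s) for s in(20,27,34,42,50)])
```

```text
[517.52885328 -12.14903077]
t 2.1667 tcp [ 607.3 -105.7   64. ] jawyaw 8.6 toolx [-0.004  0.001 -1.   ] F [-0.3  0.3  0.7] w 29.8 q6 -0.45
[0.001, -0.0011, -0.0016] -0.1
[0.001, -0.0011, -0.0086] -0.1
[0.001, -0.0012, -0.0156] -2.7
[0.001, -0.0019, -0.0236] -7.7
[0.001, -0.0034, -0.0314] -12.8
```

step_arm(
  targets=[
    [[0,0,0,0],[0,0,0,0],[0,0,0,0],[0,0,0,0],[0,0,0,0]],
  ],
)

```text
time: 2.58
tool_pos: [607.3, -105.7, 63.9]
tcp_rot: [-1.9, 1.567, 2.962]
contact_force: [-0.6, -0.3, -0.6]
grip_width: 1.1
```

```bash
cat >> h.py <<'E'
def T(s,z=63.5):
    p,a=rod(s); return (*toW(p),z,G[2]+a)
E
python3 - <<'E'
from h import *
rows([T(s) for s in(20,27,34,42,50)])
E
```

```text
t 2.5833 tcp [ 607.3 -105.7   63.9] jawyaw 8.6 toolx [-0.004  0.001 -1.   ] F [-0.6 -0.3 -0.6] w 1.1 q6 -0.45
[0.0004, -0.0011, -0.0016] -0.1
[0.0004, -0.0011, -0.0086] -0.1
[0.0004, -0.0012, -0.0156] -2.7
[0.0005, -0.0019, -0.0236] -7.7
[0.0005, -0.0033, -0.0314] -12.8
```

The jaws shut to 1.1 mm, so the fin is not between them. I'll look before doing anything else.

Run:
```python
from h import *
a=cap("wrist");b=cap("side");s=cap("scene")
o=lambda c,x0,y0,w,h:cv2.resize(c["color"][y0:y0+h,x0:x0+w,::-1],(400,300),interpolation=cv2.INTER_CUBIC)
cv2.imwrite("pics/q.png",np.vstack([cv2.resize(a["color"][:,:,::-1],(800,300)),np.hstack([o(b,220,120,160,120),o(s,260,150,160,120)])]))
for c in(a,b,s): print(proj(c,[(607,-106,64),(607,-106,92)]).round())
for n,c in zip("wbs",(a,b,s)):
    P=bydepth(c).reshape(-1,3);m=(np.hypot(P[:,0]-606,P[:,1]+106)<60)&(P[:,2]>50)&(P[:,2]<98)
    print(n,m.sum(),np.percentile(P[m],[2,50,98],axis=0).round(1))
```

```text
[[321. 234.]
 [321. 255.]]
[[285. 183.]
 [284. 174.]]
[[360. 193.]
 [361. 183.]]
w 2394 [[ 587.  -117.8   51.7]
 [ 605.4  -97.    58.3]
 [ 625.8  -90.6   92.4]]
b 215 [[ 588.1 -117.8   50.9]
 [ 603.3  -94.3   59.2]
 [ 625.6  -88.9   92.6]]
s 323 [[ 585.3 -122.4   51.4]
 [ 600.9 -110.1   69.5]
 [ 614.7  -95.9   92.1]]
```

View pics/q.png

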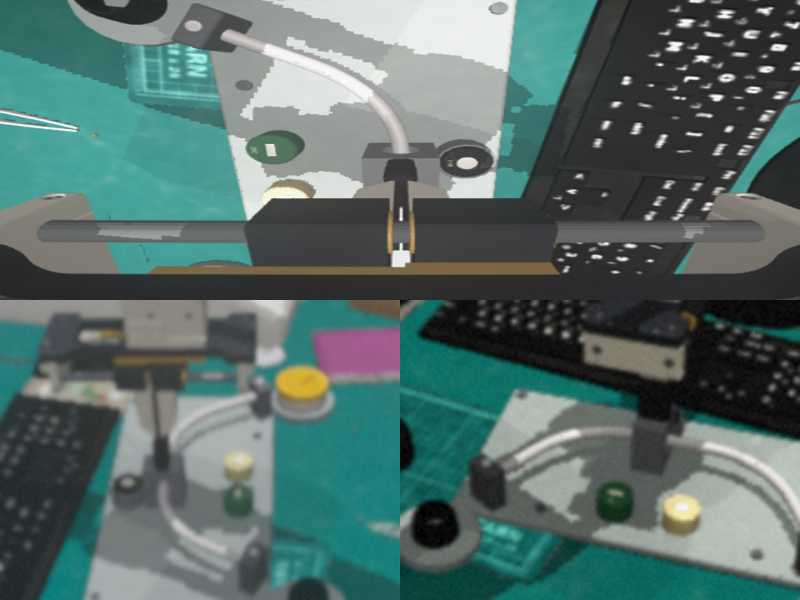

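Run:
```python
from h import *
a=cap("wrist");b=cap("side")
print(bot.get_obs()["grip_width"],bot.get_obs()["contact_force"])
f=lambda c,x0,y0,w,h,W,H:cv2.resize(c["color"][y0:y0+h,x0:x0+w,::-1],(W,H),interpolation=cv2.INTER_CUBIC)
cv2.imwrite("pics/q2.png",np.hstack([f(a,260,180,120,120,400,400),f(b,250,140,80,80,400,400)]))
P=bydepth(a)
for v in range(190,300,5): print(v,[tuple(P[v,u].round().astype(int)) for u in (300,312,321,330,342)])
```

```text
0.3729497849963078 [-0.22348868 -0.19774057  0.19446327]
190 [(np.int64(589), np.int64(-95), np.int64(11)), (np.int64(598), np.int64(-93), np.int64(12)), (np.int64(604), np.int64(-85), np.int64(39)), (np.int64(612), np.int64(-91), np.int64(11)), (np.int64(621), np.int64(-90), np.int64(12))]
195 [(np.int64(590), np.int64(-95), np.int64(25)), (np.int64(598), np.int64(-94), np.int64(24)), (np.int64(604), np.int64(-88), np.int64(38)), (np.int64(612), np.int64(-92), np.int64(23)), (np.int64(620), np.int64(-90), np.int64(24))]
200 [(np.int64(590), np.int64(-95), np.int64(36)), (np.int64(599), np.int64(-97), np.int64(24)), (np.int64(605), np.int64(-92), np.int64(39)), (np.int64(612), np.int64(-95), np.int64(24)), (np.int64(619), np.int64(-90), np.int64(37))]
205 [(np.int64(591), np.int64(-95), np.int64(47)), (np.int64(599), np.int64(-94), np.int64(47)), (np.int64(605), np.int64(-93), np.int64(47)), (np.int64(611), np.int64(-92), np.int64(47)), (np.int64(619), np.int64(-91), np.int64(47))]
210 [(np.int64(592), np.int64(-94), np.int64(57)), (np.int64(599), np.int64(-93), np.int64(57)), (np.in
[... 3491 characters left out ...]
 np.int64(-71), np.int64(180)), (np.int64(600), np.int64(-72), np.int64(178)), (np.int64(606), np.int64(-99), np.int64(134)), (np.int64(604), np.int64(-70), np.int64(179)), (np.int64(607), np.int64(-69), np.int64(180))]
290 [(np.int64(597), np.int64(-70), np.int64(183)), (np.int64(600), np.int64(-72), np.int64(180)), (np.int64(607), np.int64(-101), np.int64(134)), (np.int64(604), np.int64(-71), np.int64(180)), (np.int64(607), np.int64(-69), np.int64(183))]
295 [(np.int64(597), np.int64(-70), np.int64(185)), (np.int64(600), np.int64(-73), np.int64(181)), (np.int64(603), np.int64(-75), np.int64(177)), (np.int64(605), np.int64(-72), np.int64(182)), (np.int64(607), np.int64(-69), np.int64(185))]
```

View pics/q2.png

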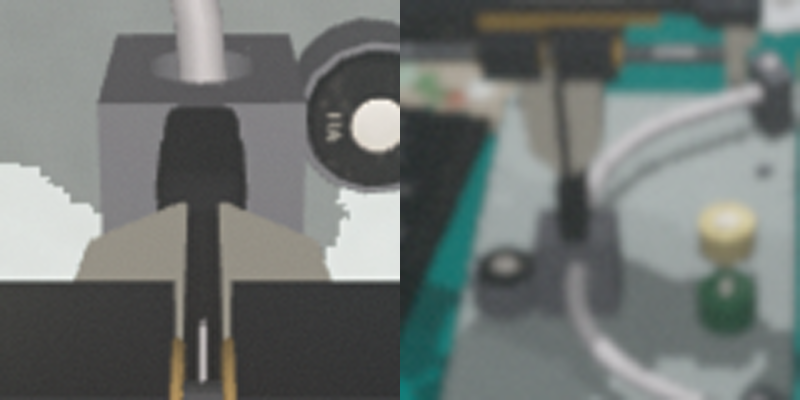

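The closeup shows the fin untouched, with the fin top at z≈92 and y from −93 to −119. The shut fingers end above it at z≈100, although tool_pos reads z=64. So the fingertips are about 35 mm short of the reported TCP. I'll open the jaws and measure the tip offset directly.

step_arm(
  targets=[
    [[0,0,0,0],[0,0,0,0],[0,0,0,0],[0,0,0,0],[0,0,0,0]],
  ],
  jaw=0,
)

```text
time: 3.25
tool_pos: [607.3, -105.7, 63.9]
tcp_rot: [-1.905, 1.567, 2.957]
contact_force: [0.0, 0.6, -0.2]
grip_width: 28.9
```

step_arm(
  targets=[
    [[0,0,0,0],[0,0,0,0],[0,0,0,0],[0,0,0,0],[0,0,0,0]],
  ],
)

```text
time: 3.67
tool_pos: [607.3, -105.6, 63.9]
tcp_rot: [-1.911, 1.567, 2.952]
contact_force: [0.2, 0.1, -0.4]
grip_width: 62.3
```

Run:
```python
from h import *
rows([])
for n in("wrist","side","scene"):
    a=cap(n,"o_"+n);P=bydepth(a);Q=P.reshape(-1,3);t=bot.get_obs()["tool_pos"]
    L=(Q[:,:2]-t[:2])@np.array([[np.cos(G[2]),-np.sin(G[2])],[np.sin(G[2]),np.cos(G[2])]])
    for sg in(-1,1):
        m=(sg*L[:,0]>25)&(sg*L[:,0]<75)&(abs(L[:,1])<25)&(Q[:,2]>42)&(Q[:,2]<140)
        if m.sum()>3: print(n,sg,m.sum(),"z pct",np.percentile(Q[m][:,2],[0,2,10,50]).round(),"along jaw",np.percentile(L[m][:,0],[2,50,98]).round(),"across",np.percentile(L[m][:,1],[2,50,98]).round())
```

```text
t 3.6667 tcp [ 607.3 -105.6   63.9] jawyaw 8.6 toolx [-0.004  0.001 -1.   ] F [ 0.2  0.1 -0.4] w 62.3 q6 -0.45
wrist -1 1996 z pct [ 97. 100. 106. 122.] along jaw [-48. -36. -31.] across [-6. 11. 12.]
wrist 1 2018 z pct [ 98. 100. 105. 122.] along jaw [31. 35. 47.] across [-7. 11. 11.]
side -1 96 z pct [100. 100. 107. 122.] along jaw [-51. -41. -33.] across [ 1. 11. 14.]
side 1 115 z pct [ 97. 102. 106. 122.] along jaw [34. 40. 51.] across [-5. 11. 14.]
scene -1 152 z pct [ 99. 101. 110. 123.] along jaw [-55. -52. -40.] across [-12.  -3.   9.]
scene 1 5 z pct [135. 136. 136. 138.] along jaw [38. 46. 56.] across [-12. -12. -12.]
```

View pics/o_wrist.png

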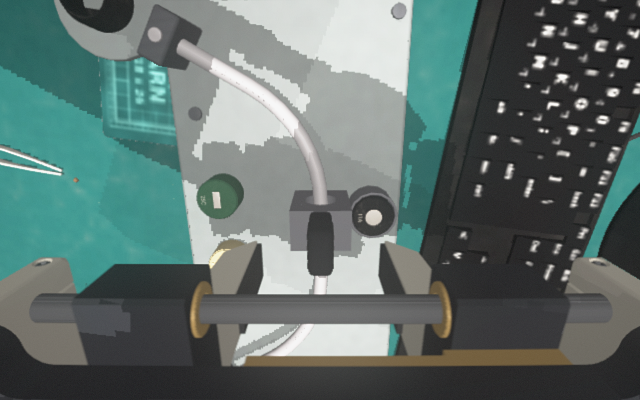

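All three cameras agree that the real fingertips are at z≈98–100 while tool_pos reads 64. That is about 34 mm short; sideways they agree. I'll work with tip = reported z + 34 and lower by 33 mm.

step_arm(
  targets=[
    [[0.007,0,0,0],[0.014,0,0,0],[0.021,0,0,0],[0.028,0,0,0],[0.033,0,0,0]],
  ],
)

```text
time: 4.23
tool_pos: [606.5, -105.5, 29.5]
tcp_rot: [-1.936, 1.565, 2.926]
contact_force: [0.5, 1.0, 0.0]
grip_width: 92.0
```

Run:
```python
from h import *
rows([(606.8,-105.7,31,np.radians(8.6))])
for n in("side","scene"):
    a=cap(n);Q=bydepth(a).reshape(-1,3);t=bot.get_obs()["tool_pos"]
    L=(Q[:,:2]-t[:2])@np.array([[np.cos(G[2]),-np.sin(G[2])],[np.sin(G[2]),np.cos(G[2])]])
    for sg in(-1,1):
        m=(sg*L[:,0]>36)&(sg*L[:,0]<75)&(abs(L[:,1])<20)&(Q[:,2]>44)&(Q[:,2]<140)
        if m.sum()>3: print(n,sg,m.sum(),"z pct",np.percentile(Q[m][:,2],[0,2,10,50]).round())
```

```text
t 4.2333 tcp [ 606.5 -105.5   29.5] jawyaw 8.6 toolx [-0.006  0.001 -1.   ] F [0.5 1.  0. ] w 92.0 q6 -0.45
[-0.0015, 0.0002, 0.0003] -0.0
side -1 118 z pct [66. 69. 74. 94.]
side 1 169 z pct [64. 67. 73. 97.]
scene -1 176 z pct [62. 67. 76. 92.]
scene 1 10 z pct [89. 89. 91. 98.]
```

Tips are now at z≈65. Close.

step_arm(
  targets=[
    [[-0.001,0,0,0],[-0.001,0,0,0],[-0.001,0,0,0],[-0.001,0,0,0],[-0.001,0,0,0]],
  ],
  jaw=1,
)

```text
time: 4.75
tool_pos: [606.5, -105.4, 30.8]
tcp_rot: [-1.944, 1.565, 2.918]
contact_force: [0.3, -0.9, 0.2]
grip_width: 63.3
```

step_arm(
  targets=[
    [[0,0,0,0],[0,0,0,0],[0,0,0,0],[0,0,0,0],[0,0,0,0]],
  ],
)

```text
time: 5.17
tool_pos: [606.5, -105.4, 30.8]
tcp_rot: [-1.939, 1.565, 2.923]
contact_force: [0.5, 0.3, 0.1]
grip_width: 29.4
```

step_arm(
  targets=[
    [[0,0,0,0],[0,0,0,0],[0,0,0,0],[0,0,0,0],[0,0,0,0]],
  ],
)

```text
time: 5.58
tool_pos: [606.6, -105.4, 30.8]
tcp_rot: [-1.948, 1.565, 2.915]
contact_force: [-0.2, -0.7, 0.5]
grip_width: 13.7
```

Run:
```python
from h import *
rows([T(s,31) for s in(22,27,33,40,47)])
```

```text
t 5.5833 tcp [ 606.6 -105.4   30.8] jawyaw 8.6 toolx [-0.006  0.001 -1.   ] F [-0.2 -0.7  0.5] w 13.7 q6 -0.45
[-0.0001, -0.0004, -0.0032] -0.1
[-0.0001, -0.0005, -0.0082] -0.1
[-0.0001, -0.0005, -0.0142] -2.0
[-0.0001, -0.001, -0.0212] -6.5
[-0.0001, -0.0021, -0.0281] -10.9
```

Fin gripped (13.7 mm). Start sliding.

step_arm(
  targets=[
    [[0,0,-0.003,0],[0,-0.0005,-0.008,0],[0,-0.0005,-0.014,-2],[0,-0.001,-0.021,-6.5],[0,-0.002,-0.028,-11]],
  ],
)

```text
time: 6.0
tool_pos: [600.3, -77.5, 30.8]
tcp_rot: [-2.137, 1.565, 2.921]
contact_force: [0.7, -1.1, -0.4]
grip_width: 13.6
```

Run:
```python
from h import *
rows([T(s,31) for s in(54,62,70,78,86)])
```

```text
t 6.0 tcp [600.3 -77.5  30.8] jawyaw 19.8 toolx [-0.006  0.001 -1.   ] F [ 0.7 -1.1 -0.4] w 13.6 q6 -0.6
[-0.0001, -0.0003, -0.0066] -4.2
[-0.0001, -0.0013, -0.0145] -9.3
[-0.0001, -0.0029, -0.0223] -14.4
[-0.0, -0.0052, -0.03] -19.5
[-0.0, -0.0082, -0.0374] -24.5
```

step_arm(
  targets=[
    [[0,0,-0.007,-4],[0,-0.001,-0.0145,-9],[0,-0.003,-0.022,-14.5],[0,-0.005,-0.03,-19.5],[0,-0.008,-0.037,-24.5]],
  ],
)

```text
time: 6.42
tool_pos: [579.7, -44.4, 30.8]
tcp_rot: [-2.594, 1.565, 2.896]
contact_force: [0.5, -0.3, -2.2]
grip_width: 13.4
```

Run:
```python
from h import *
rows([T(s,31) for s in(94,102,110,118,126)])
```

```text
t 6.4167 tcp [579.7 -44.4  30.8] jawyaw 44.57 toolx [-0.006  0.002 -1.   ] F [ 0.5 -0.3 -2.2] w 13.4 q6 -0.99
[-0.0001, -0.0007, -0.0075] -4.9
[-0.0001, -0.0017, -0.0154] -10.0
[-0.0, -0.0034, -0.0232] -15.1
[0.0, -0.0059, -0.0308] -20.2
[0.0001, -0.0089, -0.0382] -24.1
```

step_arm(
  targets=[
    [[0,-0.0005,-0.0075,-5],[0,-0.0015,-0.0155,-10],[0,-0.0035,-0.023,-15],[0,-0.006,-0.031,-20],[0,-0.009,-0.038,-24]],
  ],
)

```text
time: 6.83
tool_pos: [545.8, -22.8, 30.8]
tcp_rot: [-3.022, 1.564, 2.893]
contact_force: [0.4, 1.1, -1.6]
grip_width: 14.0
```

Run:
```python
from h import *
rows([T(s,31) for s in(134,142,150,157.2,159)])
```

```text
t 6.8333 tcp [545.8 -22.8  30.8] jawyaw 68.85 toolx [-0.007  0.002 -1.   ] F [ 0.4  1.1 -1.6] w 14.0 q6 -1.38
[-0.0001, -0.0003, -0.007] 0.2
[-0.0001, -0.0003, -0.015] 0.2
[-0.0, -0.0003, -0.023] 0.2
[0.0, -0.0003, -0.0302] 0.2
[0.0, -0.0003, -0.032] 0.2
```

step_arm(
  targets=[
    [[0,0,-0.007,0],[0,0,-0.014,0],[0,0,-0.02,0],[0,0,-0.024,0],[0,0,-0.027,0]],
  ],
)

```text
time: 7.25
tool_pos: [519.9, -12.8, 30.9]
tcp_rot: [-3.017, 1.563, 2.896]
contact_force: [0.1, -0.2, -2.1]
grip_width: 14.0
```

step_arm(
  targets=[
    [[0,0,-0.001,0],[0,0,-0.002,0],[0,0,-0.003,0],[0,0,-0.004,0],[0,0,-0.004,0]],
  ],
)

```text
time: 7.67
tool_pos: [517.3, -11.7, 31.2]
tcp_rot: [-3.017, 1.565, 2.896]
contact_force: [2.1, -1.3, -2.1]
grip_width: 13.6
```

Run:
```python
from h import *
rows([T(s,31) for s in(157.2,159)])
```

```text
t 7.6667 tcp [517.3 -11.7  31.2] jawyaw 68.79 toolx [-0.005  0.001 -1.   ] F [ 2.1 -1.3 -2.1] w 13.6 q6 -1.37
[0.0002, -0.0003, 0.0003] 0.1
[0.0002, -0.0003, -0.0015] 0.1
```

Contact is beginning (opposing force about 2.5 N). I'll press on a few mm to confirm.

step_arm(
  targets=[
    [[0,0,-0.001,0],[0,0,-0.002,0],[0,0,-0.003,0],[0,0,-0.003,0],[0,0,-0.003,0]],
  ],
)

```text
time: 8.08
tool_pos: [517.3, -11.5, 32.0]
tcp_rot: [0.159, 1.57, -0.211]
contact_force: [7.0, -2.7, -4.7]
grip_width: 13.9
```

Run:
```python
from h import *
rows([T(s,31) for s in(157.2,159)])
c=cap("wrist","e1")
```

```text
t 8.0833 tcp [517.3 -11.5  32. ] jawyaw 68.79 toolx [ 0.001 -0.    -1.   ] F [ 7.  -2.7 -4.7] w 13.9 q6 -1.37
[0.001, -0.0005, 0.0004] 0.1
[0.001, -0.0005, -0.0014] 0.1
```

View pics/e1.png

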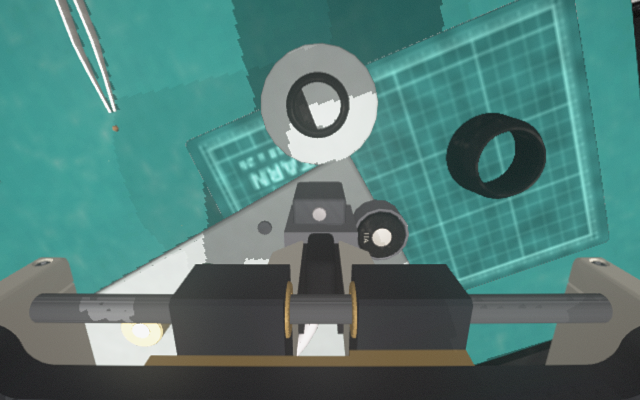

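The carriage face (320,235) is against the end block (320,210), motion has stopped, and force rises under push. The loupe (318,104) is in place. Release at the relaxed pose, then lift.

step_arm(
  targets=[
    [[0,0,0,0],[0,0,0,0],[0,0,0,0],[0,0,0,0],[0,0,0,0]],
  ],
  jaw=0,
)

```text
time: 8.55
tool_pos: [516.9, -11.3, 31.9]
tcp_rot: [1.929, 1.571, 1.559]
contact_force: [-0.1, -0.6, -0.3]
grip_width: 42.6
```

step_arm(
  targets=[
    [[0,0,0,0],[0,0,0,0],[0,0,0,0],[0,0,0,0],[0,0,0,0]],
  ],
)

```text
time: 8.97
tool_pos: [516.9, -11.3, 31.9]
tcp_rot: [2.879, 1.571, 2.508]
contact_force: [0.3, 0.1, -0.3]
grip_width: 75.9
```

step_arm(
  targets=[
    [[-0.01,0,0,0],[-0.025,0,0,0],[-0.045,0,0,0],[-0.065,0,0,0],[-0.08,0,0,0]],
  ],
)

```text
time: 9.38
tool_pos: [517.4, -11.4, 114.2]
tcp_rot: [0.233, 1.569, -0.137]
contact_force: [0.9, -0.6, 0.3]
grip_width: 91.7
```

step_arm(
  targets=[
    [[-0.015,0,0.01,0],[-0.03,0,0.02,0],[-0.04,0,0.03,0],[-0.04,0,0.03,0],[-0.04,0,0.03,0]],
  ],
)

```text
time: 9.8
tool_pos: [545.4, -22.3, 154.8]
tcp_rot: [0.216, 1.568, -0.154]
contact_force: [-0.2, 0.1, -0.1]
grip_width: 91.8
```

Run:
```python
from h import *
c=cap("wrist","e2");rows([])
P=bydepth(c).reshape(-1,3);w=toW((-73.5,124.4))
m=(np.hypot(*(P[:,:2]-w).T)<26)&(P[:,2]>84)&(P[:,2]<97)
r=cv2.minAreaRect(P[m][:,:2].astype(np.float32));print("want",w,"fin",m.sum(),r,np.median(P[m][:,2]))
b=toW((-93,135));m=(np.hypot(*(P[:,:2]-b).T)<22)&(P[:,2]>46)&(P[:,2]<54);print("block",cv2.minAreaRect(P[m][:,:2].astype(np.float32)))
m=(np.hypot(*(P[:,:2]-[442,11]).T)<40)&(P[:,2]>30)&(P[:,2]<38);print("loupe",cv2.minEnclosingCircle(P[m][:,:2].astype(np.float32)))
```

```text
t 9.85 tcp [544.5 -22.1 154. ] jawyaw 68.78 toolx [ 0.001  0.    -1.   ] F [-0.1  1.4 -0.8] w 91.9 q6 -1.38
want [517.52885328 -12.14903077] fin 619 ((517.7183837890625, -12.29409408569336), (14.572169303894043, 27.442991256713867), 68.79156494140625) 91.40037355924702
block ((497.3160400390625, -4.856040954589844), (38.413936614990234, 16.834875106811523), 68.73776245117188)
loupe ((444.1903076171875, 14.796943664550781), 17.39449119567871)
```

View pics/e2.png

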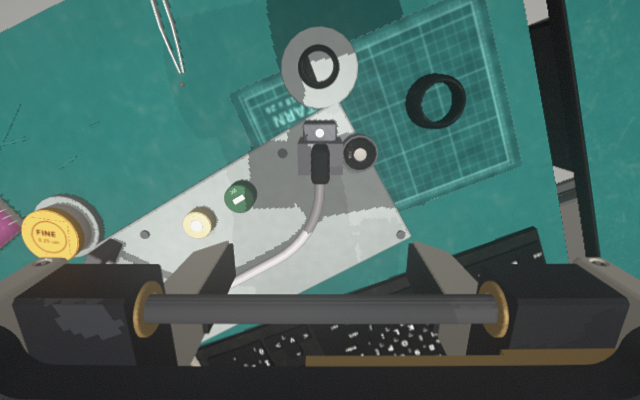

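The carriage (319,160) is flush with the end block (320,132). The fin-to-block distance measures 21.7 mm (22 expected), turned 68.8° against 68.7° wanted. The loupe (318,66) is still centred on its pad. Handing in.

```bash
python3 -c "
from plant import bot
print(bot.close_job())"
```

```text
the job is handed in; nothing more can be done
None
```

The carriage is at the left (+y) end of the rod, up against the end block on the loupe's side. It is released, and the job was handed in at about 10 s.

**Grasp:** The first grasp closed on nothing. All three cameras showed the fingertips about 34 mm short of the reported TCP height. I corrected for that, gripped the fin (13.7 mm opening) and slid the carriage round the bend with a 60° turn until it stopped. Pressing on, the opposing force rose to about 9 N. I then opened the jaws and lifted clear.

**Last checks:**

| Check | Measured | Expected |
|---|---|---|
| Fin position (x, y), mm | 517.7, −12.3 | 517.5, −12.1 |
| Fin turn, world frame | 68.8° | 68.7° |
| Fin centre to block middle | 21.7 mm | 22 mm |

- **Loupe:** It still stands centred on its pad in the last picture.
- **Robot:** It ended clear of everything, with the contact force near zero.
- **Disagreement:** The only one was the TCP height offset; I did not find its cause.

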